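# Pour the ball knobs out of the sorting tray

### The job

Set the round steel dish on the bench close up against the open corner of the tray bay that holds the three wooden ball knobs, then tip the tray up on that corner, keeping the corner on the bench and not touching the knobs, so that all three roll out into the dish and everything else stays in its own bay. Stand the tray flat again, leave the dish standing level with the knobs in it, and leave the tin, the jar and the brush alone.

Things in the scene. Friction and masses are not known exactly. Their poses are not given: they have to be found in the camera images.
- tray: Loose plywood sorting tray, 200 mm square with its corners cut off (four walled sides, four open corners), about 0.55 kg. Origin: centre of its underside, z up; its +x, -x, +y, -y axes point at the four cut corners (yaw starts within 19 degrees of 0). Crossed dividers make a bay at each corner. Walls 84 mm, dividers 80 mm high, 6 mm thick; floor top 54 mm, floor underside 48 mm above the bench
- foot_xp (a point): Middle of the lower edge, on the bench, of the upright board under the tray's +x cut corner: the tray tips about this edge, 85 mm wide, 99 mm from the tray's centre. Above it the corner is open from the floor up: an 85 mm gap in the rim (77 mm clear between the handle's posts), with a lip of floor sticking out 6 mm
- foot_xm (a point): The same at the -x corner
- foot_yp (a point): The same at the +y corner
- foot_ym (a point): The same at the -y corner
- bay_xp (a point): Point on the floor (54 mm up) in the middle of the bay at the tray's +x corner, 68 mm from the tray's centre. The nuts are in the +x or the -x bay and the bushes in the other
- bay_xm (a point): The same for the -x bay
- bay_yp (a point): The same for the +y bay. The three knobs are in the +y or the -y bay and the dowels in the other
- bay_ym (a point): The same for the -y bay
- bar_yp (a point): Centre of the level bar of the steel bow handle over the gap of the tray's +y corner: bar 8 mm thick, 85 mm long, running along the tray's x axis; 95 mm from the tray's centre, 112 mm above its underside. All four corners have one
- bar_ym (a point): The same over the -y corner
- dish: Loose round sheet-steel dish, 160 mm across the rim, 26 mm high, wall and bottom 3 mm, about 0.2 kg; origin at the centre of its underside. Starts at the left or right end of the work, where the tin is not. As the tray tips, its lip passes over the dish's rim: the dish may touch the corner board or stand up to about 10 mm from it
- knob0_c (a point): Centre of a light wooden ball knob (a ball with a small screw hole), 32 mm across, 25 g. It rolls from about 7 degrees of tilt; with the tray tipped slowly to some 35 to 43 degrees all roll out through the gap
- knob1_c (a point): Centre of a light wooden ball knob (a ball with a small screw hole), 32 mm across, 25 g. It rolls from about 7 degrees of tilt; with the tray tipped slowly to some 35 to 43 degrees all roll out through the gap
- knob2_c (a point): Centre of a light wooden ball knob (a ball with a small screw hole), 32 mm across, 25 g. It rolls from about 7 degrees of tilt; with the tray tipped slowly to some 35 to 43 degrees all roll out through the gap
- dowel0: Wooden dowel, 20 mm thick and 60 mm long, lying along its own x axis; origin in the middle of its underside
- dowel1: Wooden dowel, 20 mm thick and 60 mm long, lying along its own x axis; origin in the middle of its underside
- nut0: Steel coupling nut, hexagonal bar 24 mm across flats and 50 mm long, lying along its own x axis; origin in the middle of its underside
- nut1: Steel coupling nut, hexagonal bar 24 mm across flats and 50 mm long, lying along its own x axis; origin in the middle of its underside
- bush0: Brass bush standing on end, 34 mm outside, 22 mm bore, 30 mm high; origin at the centre of its underside
- bush1: Brass bush standing on end, 34 mm outside, 22 mm bore, 30 mm high; origin at the centre of its underside
- tin: Closed paint tin, 75 mm across, 89 mm high, 0.6 kg; origin at the centre of its underside. A bystander at the end of the work where the dish is not
- jar: Closed jar, 68 mm across, 90 mm high; origin at the centre of its underside. A bystander beyond the work on the left
- brush: Paint brush lying on the bench, 200 mm long; origin in the middle of its underside, handle towards its own -x. A bystander beyond the work on the right
Not all that is in view belongs to the job. Leave any red look-alike of the bush0 alone.

How it is judged:
By the outcome, as a careful person would: the job done as asked, in the order asked, and still so for the second after the job is handed in, with the robot touching nothing.
It also fails if it takes over 72 s, if anything falls off the work surface, if the arm or the gripper's body presses on something with over 40 N, if the wrist force passes 120 N, or if a joint passes its speed limit or range.

### The arm

A 6-joint arm with a two-finger parallel gripper is mounted at the origin on the work surface. World frame = base frame: x ahead of the robot, y to its left, z up, the work surface at z = 0. Lengths are in m, angles in rad, forces in N, time in s.
With the tool pointing down it reaches from about 0.325 to 0.775 m from the base axis. Payload 9.3 kg.
Tool frame: the origin (TCP) lies at the very end of the fingers, on their centre line; the grasp point (between the pads) lies 19 mm behind it; z points along the fingers, y is the line along which they close (so a half turn about z gives the same grasp; the last joint's range is limited). The gripper opens to 85 mm and grips with 20 to 120 N. Pads are 22 mm wide; open, the fingers measure 114 mm over their backs; the gripper's body (76 mm by 85 mm) begins 54 mm behind the grasp point. The pads swing forward as they close: fully open they stand 13 mm farther back than shut.
Start: joints at [0.969, 0.259, 0.021, 1.334, 0, 1.418], TCP at [0.239, 0.496, 0.231] pointing down, gripper open.
Joint ranges: [-3.04, 3.04], [-0.91, 1.82], [-1.04, 1.36], [-1.92, 1.95], [-1.52, 1.45], [-3.14, 3.14]. Speed limits (rad/s): [2.22, 2.22, 2.79, 3.14, 3.14, 3.14].

### API

Orientations are given as a unit quaternion [w, x, y, z].
In Python, from bench import readout, capture, calibration, ticket, find_in, pinpoint gives the robot as it stands. The module is installed in compiled form; this text tells all that it offers.
- The arm moves only by the tool servo_tool, never from a script. Its argument "commands" is a list that holds one entry, the list of rows, each a list of 7 numbers: the shift along the tool's x, y, z in mm, then the turn, a rotation vector about the tool's x, y, z in degrees, then the opening, from 0 (shut) to 1 (fully open). A call has exactly 5 rows; each row shifts and turns the commanded pose from where the row before left it, along the tool's axes as they then stand; what a row does not reach is not made up. A row lasts 1/10 s, in which the tool goes at most 50 mm and 8.59 degrees, less where a joint would pass 70% of its speed; a pose out of reach is approached as far as the arm can. A call is refused whole if a number of a shift passes 50 or a number of a turn 8.59, either way. A call with a gripper value outside its range is refused whole. The fingers move at their own pace and stop on an object; "force" is the grip in N (left out, the last holds). Time passes only in rows, so rows that do not move let the fingers close, or fill a call up. It gives the time, the measured TCP pose, the force, the opening and the grip force at its end, in the units of the state.
- readout.state(): the state, without advancing time (a new reading comes with each control period).
- capture(name): name is "side" or "top"; returns the picture (400x640x3 uint8, red, green, blue); there is no depth.
- calibration(name): a dict with "camera_matrix" (3x3 intrinsics, pixels), "position" and "rotation" of the camera in the world. Camera axes: x right, y up, looking along -z (the intrinsics and any distortion apply to the point x, -y, -z); pixel columns grow to the right and rows downward; lengths in m; the calibration is good to about 2 mm. A picture is of the moment at which its call begins. calibration takes no time and is no camera call.
- ticket.hand_in(): hands the job in; it is judged then, once.
Trained networks look in the newest picture that a camera, given by its name, has taken for a name from the list of things; names that differ only in an ending like _2 or _b are one class to them, and where a whole thing is asked for, a point or a joint stands for the part that bears it (a point fixed in the world has none). Each returns a list of dicts, best first, with "p" (0 to 1); they miss things now and then, are a little off and sometimes report something else, mostly with a low value. They report only what shows in the picture. A call takes as long as a camera call. They do not tell look-alikes from the thing itself.
- find_in(camera, query): "xyz" ([x, y, z] in m, in world coordinates, good to about 4 mm: the middle of the surface that is visible of it).
- pinpoint(camera, query): "xyz" ([x, y, z] in m, in world coordinates, good to about 4 mm: a listed point, or the origin of a listed thing).
The state is a dict: "clock": time; "joint_positions": joint angles; "joint_vel": joint speeds; "joint_torque": joint torques, N m; "tool_pos": TCP position; "tcp_rot": TCP orientation; "contact_force": force on the tool from outside, world axes, zero at the start; "ft_torque": the same for the moment, N m; "grip_width": opening from 0.0 (shut) to 1.0 (fully open); "grasp_force": force on a finger pad.
Only numpy, scipy, OpenCV 4.12 (cv2) and the standard library are available. Lean on these libraries where they do the work, as an engineer would, in place of code of your own. Each camera call takes 0.05 s, during which the arm holds its last target. There are 200 camera calls.

## Working session

There is one attempt and no reset: what is moved stays moved. The work goes in short steps, Python scripts to look and compute and a tool call to move; the robot and the scene stay as the last step left them, time stands still between calls to the robot, and variables do not carry over. Pictures are saved under pics/ and viewed, at most 10 in all, crops included, and the job is handed in when it is done.

Besides the shell and the picture viewer there is one more tool, called after "Emit:" as a command line: name --argument value ..., lists and objects as JSON in quotes. servo_tool: Moves the arm, as the interface text tells. Its arguments: {"type":"object","properties":{"commands":{"type":"array","items":{"type":"array","items":{"type":"array","items":{"type":"number"}}}},"force":{"type":"number"}},"required":["commands"]}

```bash
mkdir -p pics; python3 - <<'E'
from bench import *
import cv2,numpy as np
for c in("top","side"):
    im=capture(c); cv2.imwrite(f"pics/{c}0.png",im[:,:,::-1])
    for q in ("tray","dish","bar_yp","bar_ym","foot_yp","foot_ym","bay_yp","bay_ym","knob0_c","dowel0","tin","jar","brush"):
        r=pinpoint(c,q)
        print(c,q,[(np.round(d["xyz"],3).tolist(),round(d["p"],2)) for d in r[:3]])
    k=calibration(c);print(k["position"],k["camera_matrix"])
print(readout.state())
E
```

```text
top tray [([0.516, 0.037, 0.001], 0.55)]
top dish [([0.503, 0.405, 0.001], 0.95), ([0.526, 0.122, 0.058], 0.6)]
top bar_yp [([0.528, 0.13, 0.115], 0.92)]
top bar_ym [([0.51, -0.059, 0.113], 0.74), ([0.701, -0.366, 0.002], 0.65), ([0.502, 0.405, -0.0], 0.46)]
top foot_yp []
top foot_ym []
top bay_yp [([0.528, 0.106, 0.057], 0.91), ([0.455, 0.057, 0.056], 0.34)]
top bay_ym [([0.507, -0.031, 0.052], 0.85)]
top knob0_c [([0.479, -0.028, 0.073], 0.64), ([0.525, 0.12, 0.058], 0.55)]
top dowel0 [([0.521, 0.087, 0.056], 0.7), ([0.526, 0.122, 0.058], 0.51)]
top tin [([0.516, -0.409, -0.0], 0.65)]
top jar [([0.669, 0.392, 0.001], 0.78)]
top brush [([0.7, -0.37, 0.006], 0.73), ([0.513, -0.408, 0.0], 0.73)]
[ 0.43591473 -0.00979358  1.16546509] [[364.8545377    0.         321.36126687]
 [  0.         364.8545377  198.0486449 ]
 [  0.           0.           1.        ]]
side tray [([0.519, 0.037, 0.004], 0.67)]
side dish [([0.503, 0.411, -0.0], 0.95), ([0.607, 0.022, 0.053], 0.7)]
side bar_yp [([0.531, 0.13, 0.112], 0.9), ([0.422, 0.047, -0.0], 0.33)]
side bar_ym [([0.508, -0.058, 0.108], 0.73), 
[... 717 characters left out ...]
rray([9.69396714e-01, 2.58582383e-01, 2.15242983e-02, 1.33370721e+00,
       1.39284073e-05, 1.41817598e+00]), 'joint_vel': array([-1.30503351e-03, -5.32991398e-04, -5.71527248e-04,  5.87294068e-04,
       -6.59242212e-05, -1.19810801e-03]), 'joint_torque': array([-4.22824096e-04, -5.55384779e+01,  3.44730914e+01,  1.56321086e-03,
       -3.86430893e-04,  7.20981141e-07]), 'tool_pos': array([0.23863919, 0.49553587, 0.23129788]), 'tcp_rot': array([-7.63340694e-07,  2.22511338e-01,  9.74930102e-01,  1.69892901e-05]), 'contact_force': array([-0.64834222, -0.26621579, -0.5132724 ]), 'ft_torque': array([ 0.02641004, -0.01638898,  0.0217015 ]), 'grasp_force': 0.0, 'grip_width': 1.0031244460577757}
```

View pics/top0.png

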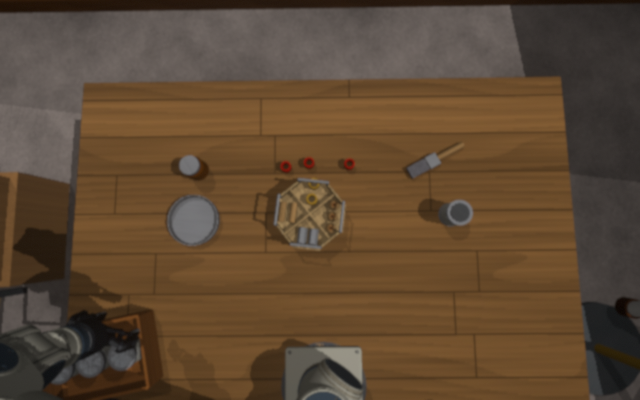

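View pics/side0.png

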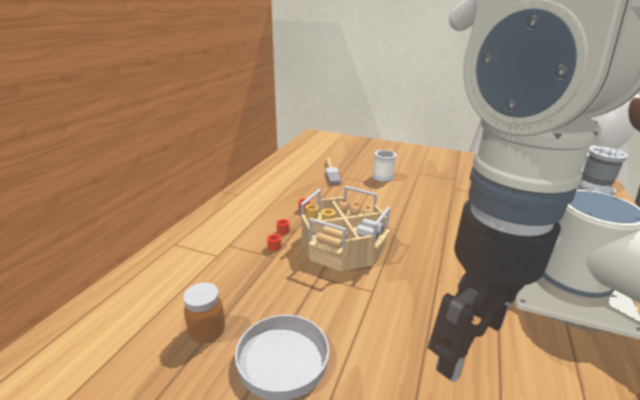

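The top view shows the dish at (193,220) on the left, the tin at (458,212), the jar at (190,167) and the brush at (435,160). The tray is at (310,214), with dowels in the left (+y) bay at (290,212). Red bushes stand behind it at (286,166), (309,162) and (349,163). I'll confirm the knobs' bay in one enlarged crop while the arm starts towards the dish.

```bash
python3 - <<'E'
import cv2
a=cv2.imread("pics/top0.png")[165:260,255:360]; b=cv2.imread("pics/side0.png")[180:275,290:400]
r=lambda x:cv2.resize(x,(400,380),interpolation=cv2.INTER_CUBIC)
cv2.imwrite("pics/crop0.png",cv2.hconcat([r(a),r(b)]))
E
```

```text
(no output)
```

View pics/crop0.png

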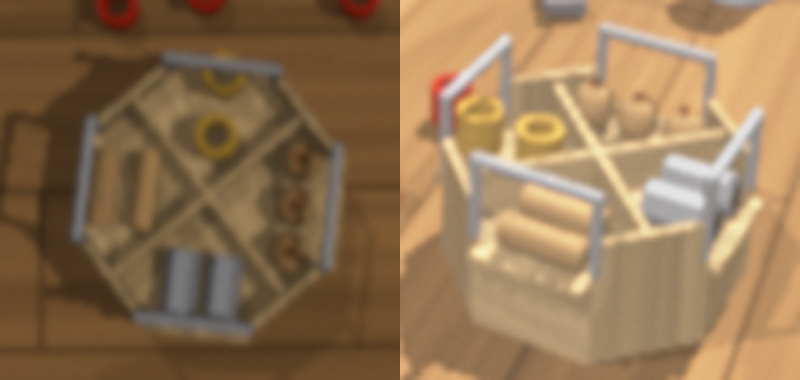

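Emit:
servo_tool --commands '[[[0,0,0,0,0,-6.5,1],[0,0,0,0,0,-6.5,1],[0,0,0,0,0,-6.4,1],[-30,-15,0,0,0,0,1],[-30,-15,0,0,0,0,1]]]'

```text
clock: 1.9
tool_pos: [0.2951, 0.459, 0.2313]
tcp_rot: [0.0, 0.054, 0.999, 0.0]
contact_force: [0.0, 1.3, -0.3]
grip_width: 0.996
grasp_force: 0.0
```

Emit:
servo_tool --commands '[[[-35,-18,0,0,0,0,1],[-35,-18,0,0,0,0,1],[-35,-18,0,0,0,0,1],[-35,-18,0,0,0,0,1],[-35,-18,0,0,0,0,1]]]'

```text
clock: 2.4
tool_pos: [0.4603, 0.3493, 0.2314]
tcp_rot: [0.0, 0.055, 0.998, 0.0]
contact_force: [-0.9, 0.3, -0.4]
grip_width: 1.001
grasp_force: 0.0
```

Crop: in the top view the three ball knobs are at crop (292,160–250), in the right (-y) bay. The dowels are in +y at (125,185), the brass bushes in +x and the nuts in -x. The red bushes are the look-alikes and stay put. Next I grip the dish wall on its -y side.

Emit:
servo_tool --commands '[[[-20,-9,0,0,0,0,1],[-17,-8,0,0,0,0,1],[0,0,40,0,0,0,1],[0,0,40,0,0,0,1],[0,0,40,0,0,0,1]]]'

```text
clock: 2.9
tool_pos: [0.494, 0.3295, 0.1102]
tcp_rot: [0.0, 0.055, 0.998, 0.0]
contact_force: [-0.1, 0.6, -0.3]
grip_width: 0.997
grasp_force: 0.0
```

Emit:
servo_tool --commands '[[[0,0,40,0,0,0,1],[0,0,35,0,0,0,1],[0,0,20,0,0,0,1],[0,0,9,0,0,0,1],[0,0,0,0,0,0,1]]]'

```text
clock: 3.4
tool_pos: [0.4934, 0.3294, 0.0065]
tcp_rot: [-0.001, 0.055, 0.998, -0.0]
contact_force: [-0.1, 0.4, 0.4]
grip_width: 1.0
grasp_force: 0.0
```

Emit:
servo_tool --commands '[[[0,0,0,0,0,0,0.6],[0,0,0,0,0,0,0.3],[0,0,0,0,0,0,0.1],[0,0,0,0,0,0,0],[0,0,0,0,0,0,0]]]' --force 60

```text
clock: 3.9
tool_pos: [0.4941, 0.3295, 0.0077]
tcp_rot: [0.0, 0.055, 0.998, 0.0]
contact_force: [-0.4, 0.1, -0.3]
grip_width: 0.144
grasp_force: 0.0
```

Emit:
servo_tool --commands '[[[0,0,0,0,0,0,0],[0,0,0,0,0,0,0],[0,0,0,0,0,0,0],[0,0,0,0,0,0,0],[0,0,0,0,0,0,0]]]'

```text
clock: 4.4
tool_pos: [0.4945, 0.3296, 0.0077]
tcp_rot: [0.001, 0.055, 0.998, 0.0]
contact_force: [1.7, -2.0, 6.2]
grip_width: 0.02
grasp_force: 59.7
```

Emit:
servo_tool --commands '[[[0,0,-10,0,0,0,0],[0,0,-25,0,0,0,0],[0,0,-40,0,0,0,0],[0,0,-40,0,0,0,0],[0,0,-40,0,0,0,0]]]'

```text
clock: 4.9
tool_pos: [0.4928, 0.329, 0.1635]
tcp_rot: [-0.001, 0.055, 0.998, -0.001]
contact_force: [0.4, 0.1, -1.5]
grip_width: 0.02
grasp_force: 58.9
```

Emit:
servo_tool --commands '[[[0,0,-30,0,0,0,0],[0,0,-15,0,0,0,0],[0,0,0,0,0,0,0],[0,0,0,0,0,0,0],[0,0,0,0,0,0,0]]]'

```text
clock: 5.4
tool_pos: [0.4931, 0.3291, 0.2056]
tcp_rot: [-0.001, 0.055, 0.998, -0.001]
contact_force: [0.0, 0.5, -2.5]
grip_width: 0.015
grasp_force: 58.9
```

```bash
python3 - <<'E'
from bench import *
import cv2,numpy as np
im=capture("side"); cv2.imwrite("pics/side1.png",im[:,:,::-1])
for c in("side","top"):
    if c=="top": capture(c)
    for q in ("dish","bar_ym","bar_yp"):
        print(c,q,[(np.round(d["xyz"],3).tolist(),round(d["p"],2)) for d in pinpoint(c,q)[:2]])
print(readout.state()["tool_pos"])
E
```

```text
side dish [([0.562, 0.028, 0.055], 0.74), ([0.501, 0.406, 0.19], 0.72)]
side bar_ym [([0.504, -0.058, 0.109], 0.74)]
side bar_yp [([0.531, 0.132, 0.112], 0.69)]
top dish [([0.517, 0.038, 0.001], 0.24)]
top bar_ym []
top bar_yp [([0.529, 0.13, 0.115], 0.77)]
[0.49386891 0.32941168 0.20706125]
```

View pics/side1.png

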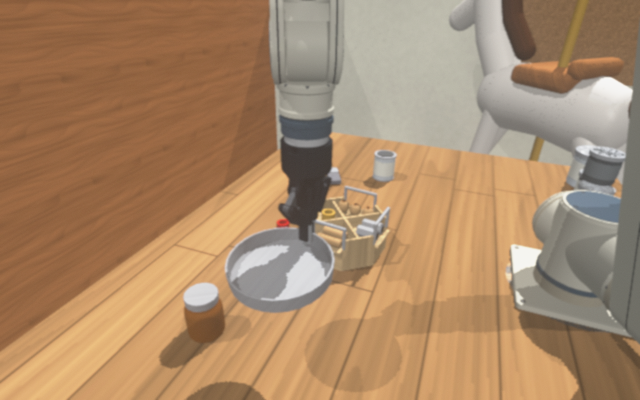

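The side view shows the dish held nearly level at (280,270), with the tray untouched. Now I carry it over the tray.

Emit:
servo_tool --commands '[[[-3,-15,0,0,0,0,0],[-4,-30,0,0,0,0,0],[-4,-42,0,0,0,0,0],[-4,-42,0,0,0,0,0],[-4,-42,0,0,0,0,0]]]'

```text
clock: 6.3
tool_pos: [0.4935, 0.1553, 0.2074]
tcp_rot: [0.0, 0.055, 0.998, -0.0]
contact_force: [0.3, 0.6, -1.8]
grip_width: 0.017
grasp_force: 58.9
```

Emit:
servo_tool --commands '[[[-4,-42,0,0,0,0,0],[-4,-42,0,0,0,0,0],[-4,-42,0,0,0,0,0],[-4,-42,0,0,0,0,0],[-4,-42,0,0,0,0,0]]]'

```text
clock: 6.8
tool_pos: [0.4901, -0.0558, 0.2076]
tcp_rot: [0.0, 0.055, 0.998, -0.0]
contact_force: [2.3, 0.2, -2.3]
grip_width: 0.017
grasp_force: 58.9
```

Emit:
servo_tool --commands '[[[-4,-42,0,0,0,0,0],[-4,-42,0,0,0,0,0],[-4,-42,0,0,0,0,0],[-3,-40,0,0,0,0,0],[-1,-21,0,0,0,0,0]]]'

```text
clock: 7.3
tool_pos: [0.4852, -0.2447, 0.2072]
tcp_rot: [0.0, 0.056, 0.998, -0.001]
contact_force: [1.2, 0.2, -2.0]
grip_width: 0.014
grasp_force: 59.0
```

Emit:
servo_tool --commands '[[[0,0,25,0,0,0,0],[0,0,40,0,0,0,0],[0,0,40,0,0,0,0],[0,0,30,0,0,0,0],[0,0,15,0,0,0,0]]]'

```text
clock: 7.8
tool_pos: [0.4843, -0.2409, 0.0547]
tcp_rot: [-0.001, 0.055, 0.998, 0.001]
contact_force: [0.6, -1.0, -1.8]
grip_width: 0.017
grasp_force: 59.0
```

Emit:
servo_tool --commands '[[[0,0,15,0,0,0,0],[0,0,13,0,0,0,0],[0,0,10,0,0,0,0],[0,0,6,0,0,0,0],[0,0,3,0,0,0,0]]]'

```text
clock: 8.3
tool_pos: [0.4863, -0.2418, 0.0106]
tcp_rot: [0.0, 0.055, 0.998, -0.0]
contact_force: [-1.6, -3.0, 5.1]
grip_width: 0.015
grasp_force: 66.9
```

```bash
python3 - <<'E'
from bench import *
import cv2,numpy as np
for c in("side","top"):
    im=capture(c); cv2.imwrite(f"pics/{c}2.png",im[:,:,::-1])
    for q in ("dish","bar_ym","foot_ym"):
        print(c,q,[(np.round(d["xyz"],3).tolist(),round(d["p"],2)) for d in pinpoint(c,q)[:2]])
a=cv2.imread("pics/top2.png")[165:275,255:415]; b=cv2.imread("pics/side2.png")[150:275,290:450]
cv2.imwrite("pics/crop2.png",cv2.hconcat([cv2.resize(a,(400,275)),cv2.resize(b,(400,275))]))
s=readout.state();print(s["tool_pos"],s["contact_force"])
E
```

```text
side dish [([0.45, 0.043, 0.059], 0.7), ([0.493, -0.162, -0.003], 0.61)]
side bar_ym [([0.502, -0.059, 0.109], 0.87), ([0.457, 0.058, 0.049], 0.2)]
side foot_ym []
top dish [([0.493, -0.168, 0.001], 0.89)]
top bar_ym [([0.509, -0.062, 0.115], 0.9), ([0.534, 0.129, 0.114], 0.72)]
top foot_ym [([0.669, 0.393, 0.001], 0.52)]
[ 0.48639076 -0.24135172  0.01078279] [-1.00361303 -2.62862813  4.76462613]
```

View pics/crop2.png

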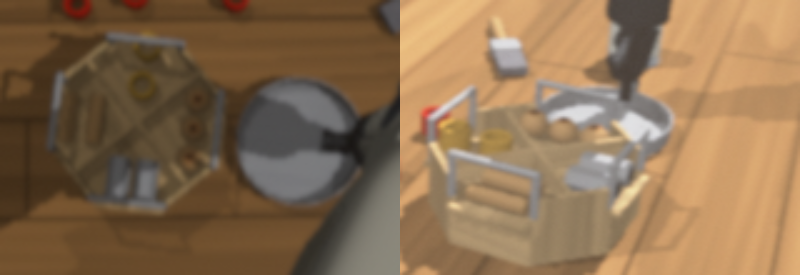

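The top crop shows the dish at (297,142), with a gap of about 20 mm to the -y corner. Sliding it in.

Emit:
servo_tool --commands '[[[0,4,0,0,0,0,0],[0,4,0,0,0,0,0],[0,4,0,0,0,0,0],[0,3,0,0,0,0,0],[0,2,0,0,0,0,0]]]'

```text
clock: 9.2
tool_pos: [0.4881, -0.2238, 0.0103]
tcp_rot: [0.0, 0.055, 0.998, -0.0]
contact_force: [-0.4, -2.9, 4.6]
grip_width: 0.016
grasp_force: 67.0
```

Emit:
servo_tool --commands '[[[0,1,1,0,0,0,0],[0,0,1,0,0,0,0],[0,0,0,0,0,0,0.05],[0,0,0,0,0,0,0.2],[0,0,0,0,0,0,0.4]]]'

```text
clock: 9.7
tool_pos: [0.4878, -0.223, 0.0079]
tcp_rot: [-0.0, 0.055, 0.998, 0.0]
contact_force: [-0.1, -0.3, -0.2]
grip_width: 0.355
grasp_force: 0.0
```

Emit:
servo_tool --commands '[[[0,0,0,0,0,0,0.6],[0,0,-20,0,0,0,0.6],[0,0,-40,0,0,0,0.6],[0,0,-40,0,0,0,0.6],[0,0,-40,0,0,0,0.6]]]'

```text
clock: 10.2
tool_pos: [0.4878, -0.223, 0.1497]
tcp_rot: [-0.0, 0.055, 0.998, 0.0]
contact_force: [0.0, -1.1, 0.8]
grip_width: 0.605
grasp_force: 0.0
```

Emit:
servo_tool --commands '[[[0,0,-30,0,0,0,0.6],[0,0,-30,0,0,0,0.6],[0,-40,0,0,0,0,0.6],[0,-40,0,0,0,0,0.6],[0,-40,0,0,0,0,0.6]]]'

```text
clock: 10.7
tool_pos: [0.4747, -0.3436, 0.2087]
tcp_rot: [0.0, 0.055, 0.999, -0.0]
contact_force: [0.6, -0.2, 0.1]
grip_width: 0.603
grasp_force: 0.0
```

```bash
python3 - <<'E'
from bench import *
import cv2,numpy as np
for c in("side","top"):
    im=capture(c); cv2.imwrite(f"pics/{c}3.png",im[:,:,::-1])
    for q in ("dish","bar_ym","bar_yp","foot_yp"):
        print(c,q,[(np.round(d["xyz"],3).tolist(),round(d["p"],2)) for d in pinpoint(c,q)[:2]])
a=cv2.imread("pics/top3.png")[165:275,255:415]; b=cv2.imread("pics/side3.png")[150:275,290:450]
cv2.imwrite("pics/crop3.png",cv2.hconcat([cv2.resize(a,(400,275)),cv2.resize(b,(400,275))]))
s=readout.state();print(s["tool_pos"],s["tcp_rot"],s["contact_force"])
E
```

```text
side dish [([0.493, -0.143, 0.001], 0.82)]
side bar_ym [([0.507, -0.059, 0.111], 0.85)]
side bar_yp [([0.53, 0.134, 0.11], 0.9)]
side foot_yp [([0.532, 0.139, 0.001], 0.94), ([0.517, 0.039, 0.003], 0.52)]
top dish [([0.496, -0.148, -0.001], 0.8)]
top bar_ym [([0.51, -0.057, 0.113], 0.86), ([0.54, -0.04, 0.069], 0.38)]
top bar_yp [([0.518, -0.412, -0.001], 0.68), ([0.533, 0.127, 0.113], 0.66)]
top foot_yp []
[ 0.47515985 -0.34160003  0.20855499] [ 1.22683718e-04  5.44368756e-02  9.98517204e-01 -7.17542467e-05] [-0.09239117  0.33511349  0.01704794]
```

View pics/crop3.png

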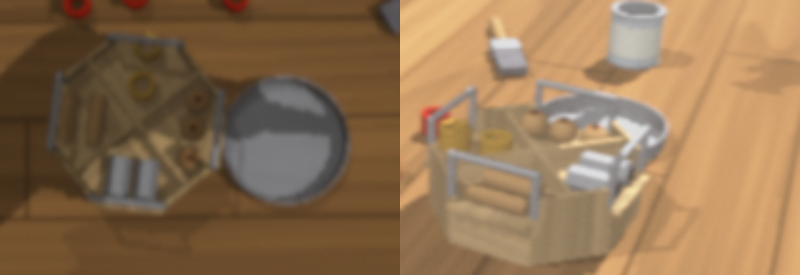

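The dish stands flat at top crop (287,140), against the -y corner and centred on its gap (about 5 mm by the numbers). Next is the +y handle.

Emit:
servo_tool --commands '[[[0,20,0,0,0,0.6,0.5],[0,35,0,0,0,0,0.5],[0,42,0,0,0,0,0.5],[0,42,0,0,0,0,0.5],[0,42,0,0,0,0,0.5]]]' --force 45

```text
clock: 11.7
tool_pos: [0.4964, -0.1607, 0.2085]
tcp_rot: [0.0, 0.06, 0.998, -0.0]
contact_force: [0.3, 0.0, -0.2]
grip_width: 0.502
grasp_force: 0.0
```

Emit:
servo_tool --commands '[[[0,42,0,0,0,0,0.5],[0,42,0,0,0,0,0.5],[0,42,0,0,0,0,0.5],[0,42,0,0,0,0,0.5],[0,42,0,0,0,0,0.5]]]'

```text
clock: 12.2
tool_pos: [0.5215, 0.0479, 0.2087]
tcp_rot: [0.0, 0.06, 0.998, -0.0]
contact_force: [0.7, -0.4, 0.3]
grip_width: 0.499
grasp_force: 0.0
```

Emit:
servo_tool --commands '[[[0,42,0,0,0,0,0.5],[0,35,0,0,0,0,0.5],[0,10,0,0,0,0,0.5],[0,0,0,0,0,0,0.5],[0,0,0,0,0,0,0.5]]]'

```text
clock: 12.7
tool_pos: [0.532, 0.1316, 0.2083]
tcp_rot: [-0.0, 0.06, 0.998, -0.0]
contact_force: [-0.4, 0.2, 0.3]
grip_width: 0.499
grasp_force: 0.0
```

Emit:
servo_tool --commands '[[[0,-1,30,0,0,0,0.5],[0,0,35,0,0,0,0.5],[0,0,30,0,0,0,0.5],[0,0,20,0,0,0,0.5],[0,0,0,0,0,0,0.5]]]'

```text
clock: 13.2
tool_pos: [0.5305, 0.1293, 0.0909]
tcp_rot: [-0.002, 0.061, 0.998, -0.0]
contact_force: [0.4, 0.1, -0.3]
grip_width: 0.497
grasp_force: 0.0
```

Emit:
servo_tool --commands '[[[0,0,0,0,0,0,0.3],[0,0,0,0,0,0,0.2],[0,0,0,0,0,0,0.1],[0,0,0,0,0,0,0],[0,0,0,0,0,0,0]]]'

```text
clock: 13.7
tool_pos: [0.5328, 0.1303, 0.0947]
tcp_rot: [0.001, 0.061, 0.998, -0.001]
contact_force: [-1.3, -4.6, 5.7]
grip_width: 0.072
grasp_force: 44.0
```

Emit:
servo_tool --commands '[[[0,0,0,0,0,0,0],[0,0,0,0,0,0,0],[0,0,0,0,0,0,0],[0,0,0,0,0,0,0],[0,0,0,0,0,0,0]]]'

```text
clock: 14.2
tool_pos: [0.5328, 0.1302, 0.0948]
tcp_rot: [0.001, 0.061, 0.998, -0.001]
contact_force: [-1.2, -4.9, 5.4]
grip_width: 0.072
grasp_force: 44.0
```

```bash
python3 - <<'E'
from bench import *
import numpy as np
for c in("side","top"):
    capture(c)
    for q in ("dish","bar_ym"):
        print(c,q,[(np.round(d["xyz"],3).tolist(),round(d["p"],2)) for d in pinpoint(c,q)[:2]])
s=readout.state();print(s["tool_pos"],s["contact_force"],s["ft_torque"],s["grip_width"],s["grasp_force"])
E
```

```text
side dish [([0.495, -0.142, -0.004], 0.73)]
side bar_ym [([0.507, -0.058, 0.111], 0.67), ([0.512, -0.032, 0.055], 0.42)]
top dish [([0.498, -0.148, -0.0], 0.67), ([0.48, -0.028, 0.071], 0.18)]
top bar_ym [([0.509, -0.058, 0.114], 0.85)]
[0.53285162 0.13021626 0.09474479] [-0.69779373 -5.89378145  5.06584676] [-1.1186557   0.16942816  0.06325536] 0.07212792261861875 43.95644724369049
```

Bar gripped. I'll tip slowly about the -y foot.

Emit:
servo_tool --commands '[[[0,-0.8,-1.7,-0.5,0,0,0],[0,-1.65,-3.37,-1,0,0,0],[0,-1.65,-3.37,-1,0,0,0],[0,-1.65,-3.37,-1,0,0,0],[0,-1.65,-3.37,-1,0,0,0]]]'

```text
clock: 15.0
tool_pos: [0.5311, 0.1232, 0.1086]
tcp_rot: [0.002, 0.06, 0.997, 0.04]
contact_force: [-0.5, 1.9, -3.3]
grip_width: 0.074
grasp_force: 44.0
```

Emit:
servo_tool --commands '[[[0,-0.82,-1.69,-0.5,0,0,0],[0,-0.82,-1.69,-0.5,0,0,0],[0,-0.82,-1.69,-0.5,0,0,0],[0,-0.82,-1.69,-0.5,0,0,0],[0,-0.82,-1.69,-0.5,0,0,0]]]'

```text
clock: 15.5
tool_pos: [0.5306, 0.1184, 0.1164]
tcp_rot: [0.004, 0.06, 0.996, 0.061]
contact_force: [0.7, 2.9, -2.4]
grip_width: 0.07
grasp_force: 44.1
```

```bash
cat > piv.py <<'E'
from bench import *
import numpy as np, sys
from scipy.spatial.transform import Rotation as R
s=readout.state();q=s["tcp_rot"];r=R.from_quat([q[1],q[2],q[3],q[0]])
print("pivot",np.round(s["tool_pos"]+r.apply([0,-.194,.093]),4),"tilt",np.degrees(np.arccos(-r.as_matrix()[2,2])))
print("F",s["contact_force"].round(1),s["ft_torque"].round(2),"t",s["clock"])
E
python3 piv.py
python3 - <<'E'
from bench import *
import numpy as np
capture("side")
for q in ("dish","bar_ym","bar_yp","knob0_c"):
    print(q,[(np.round(d["xyz"],3).tolist(),round(d["p"],2)) for d in pinpoint("side",q)[:3]])
E
```

```text
pivot [ 5.089e-01 -6.140e-02  3.000e-04] tilt 7.045378558150577
F [ 0.7  2.9 -2.4] [ 0.28 -0.11  0.03] t 15.5
dish [([0.494, -0.143, 0.003], 0.73), ([0.67, 0.4, 0.002], 0.17)]
bar_ym [([0.503, -0.069, 0.109], 0.78)]
bar_yp [([0.528, 0.118, 0.134], 0.77)]
knob0_c [([0.484, -0.056, 0.073], 0.62), ([0.514, -0.412, -0.002], 0.22)]
```

Emit:
servo_tool --commands '[[[0,-0.82,-1.69,-0.5,0,0,0],[0,-0.82,-1.69,-0.5,0,0,0],[0,-0.82,-1.69,-0.5,0,0,0],[0,-0.82,-1.69,-0.5,0,0,0],[0,-0.82,-1.69,-0.5,0,0,0]]]'

```text
clock: 16.25
tool_pos: [0.53, 0.1131, 0.1242]
tcp_rot: [0.005, 0.06, 0.995, 0.083]
contact_force: [-0.3, 2.7, -1.6]
grip_width: 0.076
grasp_force: 44.1
```

Emit:
servo_tool --commands '[[[0,-0.82,-1.69,-0.5,0,0,0],[0,-0.82,-1.69,-0.5,0,0,0],[0,-0.82,-1.69,-0.5,0,0,0],[0,-0.82,-1.69,-0.5,0,0,0],[0,-0.82,-1.69,-0.5,0,0,0]]]'

```text
clock: 16.75
tool_pos: [0.5293, 0.1075, 0.1318]
tcp_rot: [0.006, 0.06, 0.993, 0.105]
contact_force: [0.9, 3.4, -0.9]
grip_width: 0.07
grasp_force: 44.1
```

Emit:
servo_tool --commands '[[[0,-0.82,-1.69,-0.5,0,0,0],[0,-0.82,-1.69,-0.5,0,0,0],[0,-0.82,-1.69,-0.5,0,0,0],[0,-0.82,-1.69,-0.5,0,0,0],[0,-0.82,-1.69,-0.5,0,0,0]]]'

```text
clock: 17.25
tool_pos: [0.5286, 0.1017, 0.1391]
tcp_rot: [0.008, 0.06, 0.99, 0.126]
contact_force: [0.9, 4.2, -0.5]
grip_width: 0.076
grasp_force: 44.2
```

Emit:
servo_tool --commands '[[[0,-0.82,-1.69,-0.5,0,0,0],[0,-0.82,-1.69,-0.5,0,0,0],[0,-0.82,-1.69,-0.5,0,0,0],[0,-0.82,-1.69,-0.5,0,0,0],[0,-0.82,-1.69,-0.5,0,0,0]]]'

```text
clock: 17.75
tool_pos: [0.5278, 0.0956, 0.1461]
tcp_rot: [0.009, 0.06, 0.987, 0.148]
contact_force: [0.9, 4.2, 0.3]
grip_width: 0.073
grasp_force: 44.2
```

```bash
python3 piv.py
python3 - <<'E'
from bench import *
import numpy as np,cv2
im=capture("side");cv2.imwrite("pics/s5.png",cv2.resize(im[140:290,290:450,::-1],(640,600)))
for q in ("dish","bar_ym","bar_yp","knob0_c"):
    print(q,[(np.round(d["xyz"],3).tolist(),round(d["p"],2)) for d in pinpoint("side",q)[:3]])
E
```

```text
pivot [ 5.087e-01 -6.150e-02  3.000e-04] tilt 17.048789897940143
F [0.9 4.2 0.3] [ 0.47 -0.13  0.01] t 17.75
dish [([0.496, -0.142, -0.001], 0.8)]
bar_ym [([0.5, -0.089, 0.106], 0.6)]
bar_yp [([0.525, 0.095, 0.161], 0.93), ([0.494, -0.144, -0.002], 0.17)]
knob0_c [([0.454, 0.037, 0.082], 0.33)]
```

View pics/s5.png

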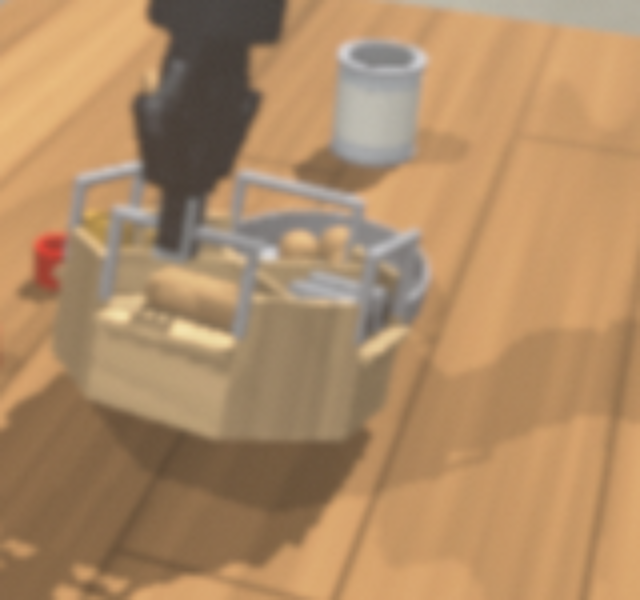

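The knobs at (300,245) and (337,240) are at the gap or already in the dish; the tray sits on its corner. I'll carry on to about 41°.

Emit:
servo_tool --commands '[[[0,-0.98,-2.03,-0.6,0,0,0],[0,-0.98,-2.03,-0.6,0,0,0],[0,-0.98,-2.03,-0.6,0,0,0],[0,-0.98,-2.03,-0.6,0,0,0],[0,-0.98,-2.03,-0.6,0,0,0]]]'

```text
clock: 18.5
tool_pos: [0.5269, 0.0877, 0.1542]
tcp_rot: [0.011, 0.059, 0.983, 0.174]
contact_force: [1.5, 4.3, 0.3]
grip_width: 0.068
grasp_force: 44.2
```

Emit:
servo_tool --commands '[[[0,-0.98,-2.03,-0.6,0,0,0],[0,-0.98,-2.03,-0.6,0,0,0],[0,-0.98,-2.03,-0.6,0,0,0],[0,-0.98,-2.03,-0.6,0,0,0],[0,-0.98,-2.03,-0.6,0,0,0]]]'

```text
clock: 19.0
tool_pos: [0.5259, 0.0795, 0.1619]
tcp_rot: [0.012, 0.059, 0.978, 0.199]
contact_force: [1.1, 4.7, 0.8]
grip_width: 0.073
grasp_force: 44.2
```

Emit:
servo_tool --commands '[[[0,-0.98,-2.03,-0.6,0,0,0],[0,-0.98,-2.03,-0.6,0,0,0],[0,-0.98,-2.03,-0.6,0,0,0],[0,-0.98,-2.03,-0.6,0,0,0],[0,-0.98,-2.03,-0.6,0,0,0]]]'

```text
clock: 19.5
tool_pos: [0.5248, 0.071, 0.1691]
tcp_rot: [0.014, 0.059, 0.973, 0.225]
contact_force: [1.0, 4.7, 1.1]
grip_width: 0.069
grasp_force: 44.3
```

Emit:
servo_tool --commands '[[[0,-0.98,-2.03,-0.6,0,0,0],[0,-0.98,-2.03,-0.6,0,0,0],[0,-0.98,-2.03,-0.6,0,0,0],[0,-0.98,-2.03,-0.6,0,0,0],[0,-0.98,-2.03,-0.6,0,0,0]]]'

```text
clock: 20.0
tool_pos: [0.5237, 0.0622, 0.176]
tcp_rot: [0.015, 0.058, 0.966, 0.251]
contact_force: [0.2, 6.5, 2.5]
grip_width: 0.075
grasp_force: 44.3
```

Emit:
servo_tool --commands '[[[0,-0.98,-2.03,-0.6,0,0,0],[0,-0.98,-2.03,-0.6,0,0,0],[0,-0.98,-2.03,-0.6,0,0,0],[0,-0.98,-2.03,-0.6,0,0,0],[0,-0.98,-2.03,-0.6,0,0,0]]]'

```text
clock: 20.5
tool_pos: [0.5228, 0.0533, 0.1829]
tcp_rot: [0.017, 0.058, 0.959, 0.276]
contact_force: [0.9, 7.6, 6.1]
grip_width: 0.074
grasp_force: 44.5
```

```bash
python3 piv.py
python3 - <<'E'
from bench import *
import numpy as np,cv2
a=capture("side");b=capture("top")
cv2.imwrite("pics/s6.png",cv2.hconcat([cv2.resize(a[140:290,290:450,::-1],(400,375)),cv2.resize(b[155:275,280:408,::-1],(400,375))]))
for c in("side","top"):
  for q in ("dish","bar_ym","bar_yp","knob0_c"):
    print(c,q,[(np.round(d["xyz"],3).tolist(),round(d["p"],2)) for d in pinpoint(c,q)[:3]])
E
```

```text
pivot [ 0.5091 -0.0607  0.0009] tilt 32.14139657106102
F [0.9 7.6 6.1] [ 1.49 -0.23 -0.05] t 20.5
side dish [([0.514, 0.023, 0.056], 0.36), ([0.511, -0.062, 0.064], 0.19), ([0.519, 0.042, 0.146], 0.19)]
side bar_ym [([0.5, -0.114, 0.094], 0.97), ([0.668, 0.398, 0.002], 0.66)]
side bar_yp [([0.519, 0.046, 0.195], 0.97)]
side knob0_c []
top dish [([0.701, -0.366, 0.005], 0.55), ([0.524, 0.108, 0.106], 0.36)]
top bar_ym [([0.516, 0.05, 0.153], 0.44)]
top bar_yp [([0.519, 0.047, 0.198], 0.79), ([0.582, -0.008, 0.096], 0.43), ([0.515, 0.024, 0.051], 0.23)]
top knob0_c [([0.507, -0.064, 0.062], 0.19)]
```

View pics/s6.png

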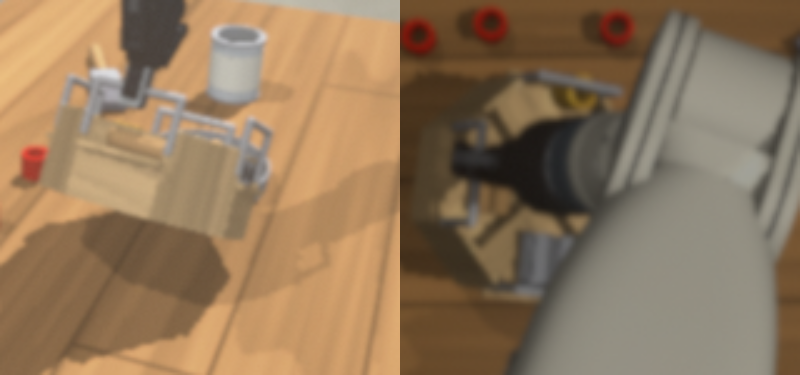

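Side crop: the tray is at 32° on its corner, the dowels are still in the raised bay at (140,140), and the arm hides the dish. The contact force is rising a little, so I'll ease off along tool y and continue.

Emit:
servo_tool --commands '[[[0,-0.7,-2.05,-0.6,0,0,0],[0,-0.7,-2.05,-0.6,0,0,0],[0,-0.7,-2.05,-0.6,0,0,0],[0,-0.7,-2.05,-0.6,0,0,0],[0,-0.7,-2.05,-0.6,0,0,0]]]'

```text
clock: 21.5
tool_pos: [0.5216, 0.0446, 0.1893]
tcp_rot: [0.018, 0.057, 0.952, 0.301]
contact_force: [1.3, 5.9, 3.7]
grip_width: 0.073
grasp_force: 44.4
```

Emit:
servo_tool --commands '[[[0,-0.8,-2.05,-0.6,0,0,0],[0,-0.8,-2.05,-0.6,0,0,0],[0,-0.8,-2.05,-0.6,0,0,0],[0,-0.8,-2.05,-0.6,0,0,0],[0,-0.8,-2.05,-0.6,0,0,0]]]'

```text
clock: 22.0
tool_pos: [0.5205, 0.0353, 0.1952]
tcp_rot: [0.02, 0.057, 0.944, 0.326]
contact_force: [1.5, 5.7, 4.5]
grip_width: 0.074
grasp_force: 44.4
```

```bash
python3 piv.py
python3 - <<'E'
from bench import *
import numpy as np
for c in("side",):
  capture(c)
  for q in ("dish","bar_ym","bar_yp","knob0_c"):
    print(c,q,[(np.round(d["xyz"],3).tolist(),round(d["p"],2)) for d in pinpoint(c,q)[:3]])
E
```

```text
pivot [ 0.509  -0.0593  0.0023] tilt 38.09272410881406
F [1.5 5.7 4.5] [ 0.89 -0.12  0.02] t 22.0
side dish []
side bar_ym [([0.496, -0.119, 0.088], 0.59)]
side bar_yp [([0.516, 0.024, 0.208], 0.96), ([0.507, -0.063, 0.064], 0.55)]
side knob0_c [([0.516, 0.027, 0.208], 0.31)]
```

Emit:
servo_tool --commands '[[[0,-0.85,-2.05,-0.6,0,0,0],[0,-0.85,-2.05,-0.6,0,0,0],[0,-0.85,-2.05,-0.6,0,0,0],[0,-0.85,-2.05,-0.6,0,0,0],[0,-0.85,-2.05,-0.6,0,0,0]]]'

```text
clock: 22.75
tool_pos: [0.5194, 0.0257, 0.2008]
tcp_rot: [0.022, 0.057, 0.935, 0.351]
contact_force: [0.5, 6.0, 7.5]
grip_width: 0.073
grasp_force: 44.7
```

Emit:
servo_tool --commands '[[[0,0,0,0,0,0,0],[0,0,0,0,0,0,0],[0,0,0,0,0,0,0],[0,0,0,0,0,0,0],[0,0,0,0,0,0,0]]]'

```text
clock: 23.25
tool_pos: [0.5194, 0.0258, 0.2007]
tcp_rot: [0.022, 0.057, 0.935, 0.35]
contact_force: [1.0, 6.8, 7.2]
grip_width: 0.074
grasp_force: 44.7
```

```bash
python3 piv.py
python3 - <<'E'
from bench import *
import cv2
a=capture("side");b=capture("top")
cv2.imwrite("pics/s7.png",cv2.hconcat([cv2.resize(a[140:290,290:450,::-1],(400,375),interpolation=cv2.INTER_CUBIC),cv2.resize(b[155:275,280:408,::-1],(400,375))]))
E
```

```text
pivot [ 0.5093 -0.0587  0.0031] tilt 41.10237673131033
F [1.  6.8 7.2] [ 1.25 -0.2   0.04] t 23.25
```

View pics/s7.png

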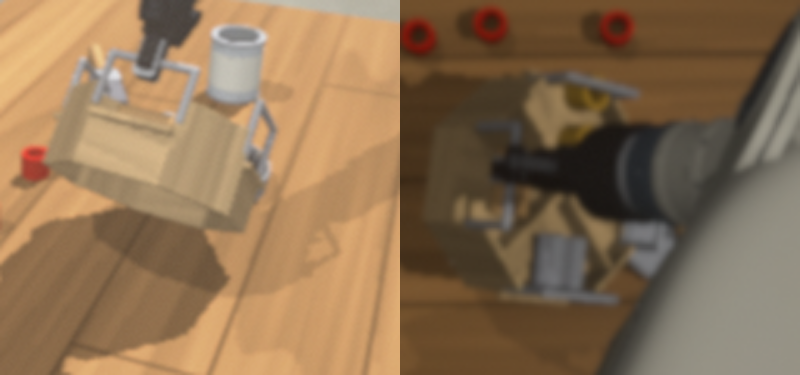

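Bushes stay in their bay at (590,95) and nuts in theirs at (560,260); the arm still hides the dish. Lowering back.

Emit:
servo_tool --commands '[[[0,0.7,2.04,0.6,0,0,0],[0,0.7,2.04,0.6,0,0,0],[0,1.3,3.4,1,0,0,0],[0,1.3,3.4,1,0,0,0],[0,1.3,3.4,1,0,0,0]]]'

```text
clock: 23.85
tool_pos: [0.5214, 0.0388, 0.1932]
tcp_rot: [0.02, 0.057, 0.947, 0.316]
contact_force: [1.5, 6.4, 9.9]
grip_width: 0.072
grasp_force: 45.0
```

Emit:
servo_tool --commands '[[[0,1.3,3.4,1,0,0,0],[0,1.3,3.4,1,0,0,0],[0,1.3,3.4,1,0,0,0],[0,1.3,3.4,1,0,0,0],[0,1.3,3.4,1,0,0,0]]]'

```text
clock: 24.35
tool_pos: [0.5238, 0.0547, 0.1843]
tcp_rot: [0.018, 0.058, 0.96, 0.275]
contact_force: [1.6, 10.3, 17.5]
grip_width: 0.072
grasp_force: 45.7
```

```bash
python3 piv.py
python3 - <<'E'
from bench import *
import numpy as np
for c in("side",):
  capture(c)
  for q in ("dish","bar_ym","bar_yp","knob0_c"):
    print(c,q,[(np.round(d["xyz"],3).tolist(),round(d["p"],2)) for d in pinpoint(c,q)[:3]])
E
```

```text
pivot [ 0.5105 -0.0597  0.0025] tilt 32.01558939299236
F [ 1.6 10.3 17.5] [ 3.23 -0.41  0.01] t 24.35
side dish []
side bar_ym [([0.5, -0.114, 0.09], 0.82)]
side bar_yp [([0.521, 0.05, 0.197], 0.72)]
side knob0_c [([0.451, 0.009, 0.1], 0.32)]
```

Force is up to 20 N because the tray has shifted slightly in the grip. I'll ease up and soften the grip so it can comply.

Emit:
servo_tool --commands '[[[0,0.5,-1,0,0,0,0],[0,0.5,-0.5,0,0,0,0],[0,0,0,0,0,0,0],[0,0,0,0,0,0,0],[0,0,0,0,0,0,0]]]' --force 25

```text
clock: 25.1
tool_pos: [0.5233, 0.0538, 0.1849]
tcp_rot: [0.018, 0.058, 0.96, 0.274]
contact_force: [1.4, 6.1, 8.9]
grip_width: 0.07
grasp_force: 45.0
```

Emit:
servo_tool --commands '[[[0,0.8,1.7,0.5,0,0,0],[0,0.8,1.7,0.5,0,0,0],[0,0.8,1.7,0.5,0,0,0],[0,0.8,1.7,0.5,0,0,0],[0,0.8,1.7,0.5,0,0,0]]]'

```text
clock: 25.6
tool_pos: [0.5243, 0.0619, 0.1798]
tcp_rot: [0.016, 0.058, 0.965, 0.253]
contact_force: [1.6, 7.8, 9.8]
grip_width: 0.072
grasp_force: 45.1
```

```bash
python3 piv.py
```

```text
pivot [ 0.5099 -0.0605  0.0035] tilt 29.432216903575984
F [1.6 7.8 9.8] [ 1.92 -0.3  -0.06] t 25.6
```

Emit:
servo_tool --commands '[[[0,1.6,3.25,1,0,0,0],[0,1.6,3.25,1,0,0,0],[0,1.6,3.25,1,0,0,0],[0,1.6,3.3,1,0,0,0],[0,1.6,3.3,1,0,0,0]]]'

```text
clock: 26.1
tool_pos: [0.5262, 0.0767, 0.169]
tcp_rot: [0.014, 0.058, 0.976, 0.211]
contact_force: [1.4, 9.8, 10.3]
grip_width: 0.073
grasp_force: 45.1
```

Emit:
servo_tool --commands '[[[0,1.6,3.35,1,0,0,0],[0,1.6,3.35,1,0,0,0],[0,1.6,3.35,1,0,0,0],[0,1.6,3.35,1,0,0,0],[0,1.6,3.35,1,0,0,0]]]'

```text
clock: 26.6
tool_pos: [0.5274, 0.0896, 0.1555]
tcp_rot: [0.011, 0.059, 0.984, 0.168]
contact_force: [1.2, 5.0, 3.5]
grip_width: 0.072
grasp_force: 44.6
```

```bash
python3 piv.py
python3 - <<'E'
from bench import *
import numpy as np
for c in("side","top"):
  capture(c)
  for q in ("dish","bar_ym","knob0_c"):
    print(c,q,[(np.round(d["xyz"],3).tolist(),round(d["p"],2)) for d in pinpoint(c,q)[:3]])
E
```

```text
pivot [ 0.5092 -0.0616  0.0036] tilt 19.324261265534403
F [1.2 5.  3.5] [ 0.91 -0.18 -0.04] t 26.6
side dish [([0.494, -0.151, -0.001], 0.84), ([0.491, -0.186, 0.025], 0.41), ([0.524, 0.087, 0.17], 0.2)]
side bar_ym [([0.501, -0.092, 0.104], 0.59)]
side knob0_c []
top dish [([0.701, -0.37, 0.003], 0.73), ([0.494, -0.156, -0.0], 0.56)]
top bar_ym [([0.506, -0.092, 0.108], 0.89)]
top knob0_c [([0.479, -0.158, 0.02], 0.47)]
```

Emit:
servo_tool --commands '[[[0,1.6,3.4,1,0,0,0],[0,1.6,3.4,1,0,0,0],[0,1.6,3.4,1,0,0,0],[0,1.6,3.4,1,0,0,0],[0,1.6,3.4,1,0,0,0]]]'

```text
clock: 27.5
tool_pos: [0.5288, 0.1023, 0.1412]
tcp_rot: [0.008, 0.06, 0.99, 0.124]
contact_force: [1.3, 4.9, 1.3]
grip_width: 0.078
grasp_force: 44.6
```

Emit:
servo_tool --commands '[[[0,1.6,3.4,1,0,0,0],[0,1.6,3.4,1,0,0,0],[0,1.6,3.4,1,0,0,0],[0,1.6,3.4,1,0,0,0],[0,1.6,3.4,1,0,0,0]]]'

```text
clock: 28.0
tool_pos: [0.53, 0.1135, 0.1261]
tcp_rot: [0.005, 0.06, 0.995, 0.08]
contact_force: [0.4, 3.9, -0.8]
grip_width: 0.071
grasp_force: 44.5
```

Emit:
servo_tool --commands '[[[0,1.6,3.4,1,0,0,0],[0,1.6,3.4,1,0,0,0],[0,1.6,3.4,1,0,0,0],[0,1.6,3.4,1,0,0,0],[0,1.6,3.4,1,0,0,0]]]'

```text
clock: 28.5
tool_pos: [0.5312, 0.1235, 0.1103]
tcp_rot: [0.002, 0.06, 0.998, 0.037]
contact_force: [0.8, 3.1, -2.0]
grip_width: 0.072
grasp_force: 44.4
```

```bash
python3 piv.py
```

```text
pivot [ 0.5087 -0.0618  0.0033] tilt 4.208574416514964
F [ 0.8  3.1 -2. ] [ 0.57 -0.11  0.01] t 28.5
```

Emit:
servo_tool --commands '[[[0,0.8,1.7,0.5,0,0,0],[0,0.8,1.7,0.5,0,0,0],[0,0.8,1.7,0.5,0,0,0],[0,0.8,1.7,0.5,0,0,0],[0,0.8,1.7,0.5,0,0,0]]]'

```text
clock: 29.0
tool_pos: [0.5317, 0.1278, 0.1022]
tcp_rot: [0.001, 0.06, 0.998, 0.015]
contact_force: [0.7, 3.3, -2.4]
grip_width: 0.074
grasp_force: 44.3
```

Emit:
servo_tool --commands '[[[0,0.8,1.7,0.5,0,0,0],[0,0.8,1.7,0.5,0,0,0],[0,0.8,1.7,0.5,0,0,0],[0,0,0,0,0,0,0],[0,0,0,0,0,0,0]]]'

```text
clock: 29.5
tool_pos: [0.532, 0.1304, 0.0973]
tcp_rot: [0.0, 0.06, 0.998, 0.003]
contact_force: [0.8, 3.1, -3.1]
grip_width: 0.071
grasp_force: 44.3
```

```bash
python3 piv.py
```

```text
pivot [ 0.5087 -0.0617  0.0033] tilt 0.29700911410961156
F [ 0.8  3.1 -3.1] [ 0.56 -0.14  0.05] t 29.5
```

Emit:
servo_tool --commands '[[[0,0,0.7,0,0,0,0],[0,0,0.7,0,0,0,0],[0,0,0.6,0,0,0,0],[0,0,0.5,0,0,0,0],[0,0,0,0,0,0,0]]]'

```text
clock: 30.0
tool_pos: [0.532, 0.1303, 0.0949]
tcp_rot: [0.0, 0.06, 0.998, 0.003]
contact_force: [1.0, 3.1, -2.9]
grip_width: 0.078
grasp_force: 44.3
```

```bash
python3 piv.py
```

```text
pivot [ 0.5087 -0.0618  0.0008] tilt 0.3005639165751857
F [ 1.   3.1 -2.9] [ 0.56 -0.15  0.01] t 30.0
```

Still bearing weight, so I'll lower a bit more.

Emit:
servo_tool --commands '[[[0,0,0.6,0,0,0,0],[0,0,0.6,0,0,0,0],[0,0,0.6,0,0,0,0],[0,0,0.5,0,0,0,0],[0,0,0,0,0,0,0]]]'

```text
clock: 30.5
tool_pos: [0.5322, 0.1303, 0.0946]
tcp_rot: [0.001, 0.06, 0.998, 0.003]
contact_force: [-6.6, 1.7, 18.1]
grip_width: 0.074
grasp_force: 46.6
```

```bash
python3 piv.py
python3 - <<'E'
from bench import *
import numpy as np
for c in("side","top"):
  capture(c)
  for q in ("bar_ym","bar_yp"):
    print(c,q,[(np.round(d["xyz"],3).tolist(),round(d["p"],2)) for d in pinpoint(c,q)[:3]])
E
```

```text
pivot [ 0.5091 -0.0618  0.0006] tilt 0.3342514988444044
F [-6.6  1.7 18.1] [0.33 1.35 0.02] t 30.5
side bar_ym [([0.505, -0.056, 0.11], 0.84)]
side bar_yp [([0.528, 0.134, 0.112], 0.66), ([0.522, -0.174, 0.017], 0.16)]
top bar_ym [([0.511, -0.06, 0.113], 0.94)]
top bar_yp [([0.529, 0.131, 0.115], 0.59), ([0.67, 0.397, 0.004], 0.52)]
```

The tray is flat on the bench. I'll take off the pressure, release and withdraw upward.

Emit:
servo_tool --commands '[[[0,0,-0.9,0,0,0,0],[0,0,-0.9,0,0,0,0],[0,0,0,0,0,0,0.1],[0,0,0,0,0,0,0.25],[0,0,0,0,0,0,0.4]]]'

```text
clock: 31.3
tool_pos: [0.532, 0.1301, 0.0941]
tcp_rot: [0.0, 0.06, 0.998, 0.002]
contact_force: [0.2, 0.0, 0.0]
grip_width: 0.39
grasp_force: 0.0
```

Emit:
servo_tool --commands '[[[0,0,0,0,0,0,0.4],[0,0,0,0,0,0,0.4],[0,0,-15,0,0,0,0.4],[0,0,-30,0,0,0,0.4],[0,0,-40,0,0,0,0.4]]]'

```text
clock: 31.8
tool_pos: [0.531, 0.1298, 0.1789]
tcp_rot: [-0.002, 0.06, 0.998, 0.002]
contact_force: [0.9, -0.9, 0.4]
grip_width: 0.402
grasp_force: 0.0
```

Emit:
servo_tool --commands '[[[0,0,-40,0,0,0,0.4],[0,30,-20,0,0,0,0.4],[0,40,0,0,0,0,0.4],[0,40,0,0,0,0,0.4],[0,40,0,0,0,0,0.4]]]'

```text
clock: 32.3
tool_pos: [0.5501, 0.2799, 0.2404]
tcp_rot: [0.001, 0.061, 0.998, 0.003]
contact_force: [0.6, -0.7, -0.4]
grip_width: 0.396
grasp_force: 0.0
```

```bash
python3 - <<'E'
from bench import *
import numpy as np,cv2
a=capture("side");b=capture("top")
cv2.imwrite("pics/s8.png",cv2.hconcat([cv2.resize(a[140:290,290:450,::-1],(400,375),interpolation=cv2.INTER_CUBIC),cv2.resize(b[155:275,270:398,::-1],(400,375),interpolation=cv2.INTER_CUBIC)]))
for c in("side","top"):
  for q in ("dish","tray","knob0_c","dowel0","nut0","bush0","tin","jar","brush"):
    print(c,q,[(np.round(d["xyz"],3).tolist(),round(d["p"],2)) for d in pinpoint(c,q)[:4]])
print(readout.state()["clock"])
E
```

```text
side dish [([0.451, 0.018, 0.054], 0.43)]
side tray [([0.518, 0.038, 0.003], 0.88)]
side knob0_c [([0.474, -0.157, 0.022], 0.56)]
side dowel0 [([0.52, 0.084, 0.059], 0.46)]
side nut0 [([0.452, 0.044, 0.051], 0.77), ([0.451, 0.016, 0.056], 0.53)]
side bush0 [([0.676, 0.115, 0.003], 0.73), ([0.559, 0.012, 0.052], 0.67), ([0.677, -0.088, 0.003], 0.67), ([0.686, 0.038, 0.001], 0.65)]
side tin [([0.512, -0.409, -0.001], 0.75)]
side jar [([0.666, 0.4, 0.0], 0.62), ([0.522, 0.103, 0.066], 0.48)]
side brush [([0.7, -0.372, 0.001], 0.82)]
top dish [([0.518, 0.085, 0.06], 0.62)]
top tray [([0.515, 0.04, 0.001], 0.58)]
top knob0_c [([0.479, -0.16, 0.019], 0.51)]
top dowel0 [([0.524, 0.111, 0.075], 0.59), ([0.523, 0.087, 0.058], 0.44)]
top nut0 [([0.448, 0.019, 0.058], 0.67), ([0.454, 0.048, 0.054], 0.56)]
top bush0 [([0.604, 0.003, 0.052], 0.6), ([0.684, 0.04, -0.0], 0.57), ([0.562, 0.01, 0.056], 0.54), ([0.679, -0.084, -0.003], 0.44)]
top tin [([0.516, -0.409, 0.002], 0.82)]
top jar [([0.669, 0.398, 0.002], 0.78)]
top brush [([0.7, -0.37, 0.004], 0.77)]
33.3
```

View pics/s8.png

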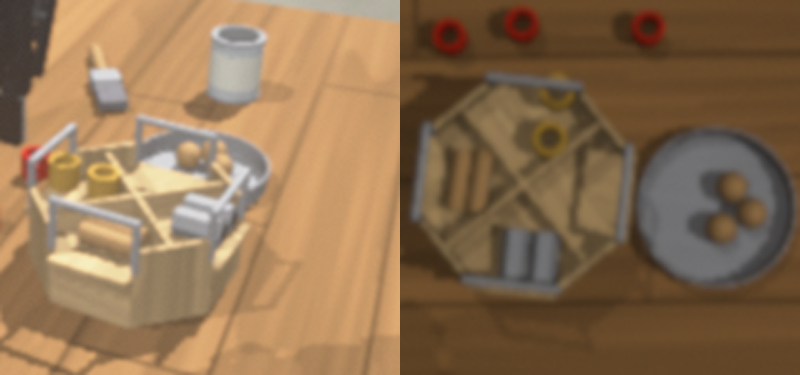

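The top crop shows all three knobs at (732,185), (750,212) and (720,228) in the level dish. The tray is flat with dowels, nuts and bushes in their own bays, and the tin, jar and brush haven't moved.

```bash
python3 -c "
from bench import ticket
print(ticket.hand_in())"
```

```text
the job is handed in; nothing more can be done
None
```

I tipped all three knobs into the dish, stood the tray flat again with everything else in its own bay, left the tin, jar and brush alone, and handed the job in at about 33 s of the 72 s allowed.

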